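# Unlatch the case and present the lens barrel to the code reader

## Task

Swing the latch lever on the grey transport case fully aside, open the lid and leave it standing open. Lift out the lens barrel (the one with a narrower neck and a data plate on its side) and stand it upright, without dropping it, centred on the reader's round pad with its data plate turned squarely to the reader's window. Let go of it there, and leave the other canister in the case and the things on the bench where they are.

Things in the scene. Friction and masses are not known exactly. Their poses are not given: they have to be found in the camera images.
- case: Grey case fixed to the bench, 170 (x) x 290 (y) mm outside, walls 6 mm, floor 8 mm, rim 118 mm up; origin under its centre, -x is its front (to the robot). The lid on the rim (top 126 mm up) hinges at the far (+x) edge. The latch is on a post (34 x 36 mm) outside the middle of the -y wall. Inside stand two dark canisters, about 65 mm to +y and -y of the centre, in either order.
- latch (a joint): Angle of the latch lever about its upright pivot: 0 = across the case edge, its short nose over the lid and its long arm pointing to the case's -y; grows as the arm's end swings towards the case's front (-x), clockwise seen from above; the stop is at 1.6 (arm along the case side). The nose is clear of the lid from 1.2. Stiff: it stays where left.
- latch_pivot (a point): Point on the latch's pivot axis (upright), 131 mm above the bench: the steel lever is a flat bar 18 mm wide, 8 mm thick, its nose reaching 38 mm and its arm 107 mm from the pivot.
- latch_grip (a point): Grip point of the latch: near the top of the upright round pin, 16 mm diameter and 38 mm high, standing on the end of the arm 98 mm from the pivot. The point is 20 mm above the arm's top face, 156 mm above the bench; the pin's top is 10 mm higher.
- lid (a joint): Opening angle of the lid: 0 shut, 1.57 upright, stop at 1.85 (leaning back). A stiff hinge: it stays where left.
- lid_handle (a point): Middle of the lid's pull: a round steel bar 10 mm thick and 120 mm long along the case's y, in the plane of the lid, 45 mm in front of its front edge (so fingers pass on both sides of it), 215 mm from the hinge.
- lid_hinge (a point): Middle of the lid's hinge line, which runs along the case's y at the far top edge of the case.
- barrel: Lens barrel, 0.4 kg, upright: dark lower body 60 mm diameter and 60 mm high, then a bare aluminium neck 44 mm diameter up to 100 mm, with a 5 mm high, 10 mm wide dark index ridge on its top running from the centre to the same side as the data plate. Origin: centre of the underside; z up, the data plate is on its -x side.
- barrel_plate (a point): Middle of the barrel's data plate: white, 28 mm wide, 44 mm high, with a dark square code, on the lower body 32 mm from the axis and 28 mm above the underside.
- barrel_grip (a point): Point on the barrel's axis in its neck, 83 mm above the underside: a good height to grip.
- reader: Code reader fixed to the bench: an aluminium base 100 (x) x 220 (y) mm, 8 mm thick, with a round dark rubber pad 90 mm diameter and 4 mm high on it, and a grey reader block 90 x 55 mm, 78 mm high above the bench. Origin: under the pad's centre at bench level; the block stands on its -y side, its front face 102 mm from the pad's centre.
- pad (a point): Centre of the pad's top face, 12 mm above the bench.
- reader_window (a point): Middle of the reader's window, in the block's face that looks at the pad (towards the reader's +y), 42 mm above the bench.
- spare: The other canister in the case: plain dark cylinder 60 mm diameter, with a cap 63 mm wide, 84 mm high, no neck and no data plate; origin at the centre of its underside.
- multimeter: Bystander: red hand-held meter 150 x 78 x 42 mm lying on the bench.
- driver: Bystander: screwdriver 190 mm long lying on the bench.
- spanner: Bystander: spanner 160 mm long lying on the bench.
- tray: Bystander: shallow red tray 140 x 200 x 35 mm.

How it is judged:
On the way, in this order (a step that is already met when the one before it is completed fails the run):
1. the latch lever is swung clear of the lid (value of joint latch above 1.25 rad and value of joint lid below 0.1 rad), for 0.1 s.
2. the lid is open (value of joint lid above 1.4 rad), for 0.1 s.
3. the barrel is lifted clear of the case (height (world z) of barrel above 0.122 m), for 0.1 s.
4. the barrel stands on the pad, released, its data plate facing the window (horizontal distance between barrel and reader below 0.015 m and height (world z) of barrel below 0.017 m and angle between barrel's own z axis and vertical below 0.1 rad and angle between the x axis of barrel and the y axis of reader, either way round below 0.26 rad and y of barrel_plate in the frame of reader below -0.005 m and contact force between the fingers and barrel below 0.1 N and linear speed of barrel below 0.03 m/s), for 0.2 s.
At the end, for the whole second after the job is handed in: The barrel stands upright (within 0.1 rad), released and at rest, wholly on the round pad (centre within 15 mm of the pad's centre), its data plate turned to the reader's window within 0.26 rad (15 degrees); the latch is aside (above 1.2 rad) and the lid stands open (above 1.4 rad) (all of step 4 and value of joint latch above 1.2 rad and value of joint lid above 1.4 rad and angular speed of barrel below 0.1 rad/s); the robot touches nothing.
It fails at once if the barrel is dropped: falling faster than 0.45 m/s out of the fingers (contact force between the fingers and barrel below 0.1 N and linear speed of barrel above 0.45 m/s).
It fails at once if the barrel is tipped by more than 0.8 rad (angle between barrel's own z axis and vertical above 0.8 rad).
It fails at once if the other canister or a thing on the bench is moved by more than 30 mm (flat tools and tray 40 mm) (distance of any of spare, multimeter from where it was at the start of the episode above 0.03 m or distance of any of driver, spanner, tray from where it was at the start of the episode above 0.04 m).
It also fails if it takes over 69 s, if anything falls off the work surface, if the arm or the gripper's body presses on something with over 40 N, if the wrist force passes 120 N, or if a joint passes its speed limit or range.

## Robot

A 6-joint arm with a two-finger parallel gripper is mounted at the origin on the work surface. World frame = base frame: x ahead of the robot, y to its left, z up, the work surface at z = 0. Lengths are in m, angles in rad, forces in N, time in s.
With the tool pointing down it reaches from about 0.375 to 0.9 m from the base axis. Payload 3.1 kg.
Tool frame: the origin (TCP) lies midway between the tips of the shut fingers; the grasp point (between the pads) lies 19 mm behind it; z points along the fingers, y is the line along which they close (so a half turn about z gives the same grasp; the last joint's range is limited). The gripper opens to 87 mm and grips with 3 to 60 N. Pads are 19 mm wide; open, the fingers measure 117 mm over their backs; the gripper's body (75 mm by 190 mm) begins 51 mm behind the grasp point.
Start: joints at [1.159, 0.527, 1.433, -0, 1.181, -0.178], TCP at [0.144, 0.608, 0.223] pointing down, gripper open.
Joint ranges: [-3.08, 3.08], [-0.75, 2.2], [0.22, 2.44], [-1.43, 4.57], [0, 2.65], [-2.85, 2.85]. Speed limits (rad/s): [2.79, 2.79, 3.14, 3.14, 3.14, 3.14].

## Interface

Orientations are given as a unit quaternion [x, y, z, w].
In Python, from rig import robot gives the robot as it stands. The module is installed in compiled form; this text tells all that it offers.
- The arm moves only by the tool play_rows, never from a script. Its arguments are lists of equal length, an entry for each row: "gripper": the closure, from -1 (fully open) to 1 (shut); "delta_pos": the shift along the tool's x, y, z in cm, a list of three; "turn": the turn, a rotation vector about the tool's x, y, z in rad, a list of three. A call has 1 to 12 rows; each row is the pose to reach, as a shift and turn from the pose commanded when the call began, along the tool's axes at that moment; what a row does not reach only later rows make up. A row lasts 1/8 s, in which the tool goes at most 62.5 mm and 10.7 degrees, less where a joint would pass 70% of its speed; a pose out of reach is approached as far as the arm can. A call with a gripper value outside its range is refused whole. The fingers move at their own pace and stop on an object; "squeeze" is the grip in N (left out, the last holds). Time passes only in rows, so rows that repeat a pose let the fingers close. It gives the time, the measured TCP pose, the force, the opening and the grip force at its end, in the units of the state.
- robot.get_obs(): the state, without advancing time (a new reading comes with each control period).
- robot.camera(name): name is "scene" or "top" or "wrist"; returns a dict with "color" (400x640x3 uint8, red, green, blue), "vfov" (degrees; the focal length in pixels is half the picture's height over the tangent of half this angle, whatever the lens; pixels are square), "cx", "cy" (the principal point, pixels), "R" (3x3) and "t" (3): a world point X has camera coordinates R X + t. Camera axes: x right, y down, z forward; pixel columns grow to the right and rows downward; lengths in m; the calibration is good to about 2 mm. A picture is of the moment at which its call begins. There is no depth.
- robot.hand_in(): hands the job in; it is judged then, once.
The state is a dict: "time": time; "q": joint angles; "joint_velocities": joint speeds; "joint_torque": joint torques, N m; "position": TCP position; "tool_rot": TCP orientation; "ft_force": force on the tool from outside, world axes, zero at the start; "moment": the same for the moment, N m; "grip_width": finger opening in m; "grip_force": force on a finger pad.
Only numpy, scipy, OpenCV 4.12 (cv2) and the standard library are available. Lean on these libraries where they do the work, as an engineer would, in place of code of your own. Each camera call takes 0.05 s, during which the arm holds its last target. There are 200 camera calls.

## Working session

There is one attempt and no reset: what is moved stays moved. The work goes in short steps, Python scripts to look and compute and a tool call to move; the robot and the scene stay as the last step left them, time stands still between calls to the robot, and variables do not carry over. Pictures are saved under pics/ and viewed, at most 11 in all, crops included, and the job is handed in when it is done.

Besides the shell and the picture viewer there is one more tool, called after "Call:" by a JSON object that holds its "name" and its "arguments". play_rows: Moves the arm, as the interface text tells. Its arguments: {"type":"object","properties":{"gripper":{"type":"array","items":{"type":"number"}},"delta_pos":{"type":"array","items":{"type":"array","items":{"type":"number"}}},"turn":{"type":"array","items":{"type":"array","items":{"type":"number"}}},"squeeze":{"type":"number"}},"required":["gripper","delta_pos","turn"]}

```bash
mkdir -p pics
cat > h.py <<'E'
import numpy as np, cv2
from rig import robot
from scipy.spatial.transform import Rotation as Ro
def cam(n):
    c=robot.camera(n); c['f']=200/np.tan(np.radians(c['vfov'])/2); return c
def save(c,fn): cv2.imwrite('pics/'+fn,c['color'][:,:,::-1])
def px(c,X):
    p=np.asarray(c['R'])@np.asarray(X)+np.asarray(c['t']); return np.array([c['cx']+c['f']*p[0]/p[2], c['cy']+c['f']*p[1]/p[2]])
def ray(c,u,v):
    R=np.asarray(c['R']);t=np.asarray(c['t']); d=R.T@np.array([(u-c['cx'])/c['f'],(v-c['cy'])/c['f'],1]); return -R.T@t,d
def onz(c,u,v,z):
    o,d=ray(c,u,v); return o+d*(z-o[2])/d[2]
def tool(X):
    "shift in tool cm from current TCP to X"
    o=robot.get_obs(); return Ro.from_quat(o['tool_rot']).inv().apply(np.asarray(X)-o['position'])*100
E
python3 - <<'E'
from h import *
for n in ['top','scene']:
    c=cam(n); save(c,n+'0.png'); print(n,c['vfov'],c['cx'],c['cy'],-np.asarray(c['R']).T@c['t'])
o=robot.get_obs(); print(o)
E
```

```text
top 50.89088758538054 317.66457120879437 199.34530989779904 [0.39457961 0.07940705 1.29300468]
scene 46.26672256612914 326.43882234262963 190.74550839714743 [ 1.47555157 -0.66899705  0.94118927]
{'time': 0.1, 'q': array([ 1.15949867e+00,  5.28360554e-01,  1.43379371e+00,  1.32373229e-05,
        1.18139322e+00, -1.78484584e-01]), 'joint_velocities': array([ 9.07016184e-05, -1.23936875e-03, -3.88846086e-03,  8.10451962e-04,
        1.52931345e-03,  4.55264275e-04]), 'joint_torque': array([-2.37857648e-04, -4.40986347e+01, -1.77151787e+01,  6.34587044e-02,
        5.34368400e-02, -1.45500968e-05]), 'position': array([0.14388459, 0.60752702, 0.22167104]), 'tool_rot': array([ 1.16146265e-01,  9.93231640e-01, -9.33443827e-04, -2.89927861e-04]), 'ft_force': array([ 0.18102258,  0.15917451, -0.03367379]), 'moment': array([ 0.03719324, -0.02934458,  0.03256704]), 'grip_force': 0.0, 'grip_width': 0.08722702020719184}
```

View pics/top0.png

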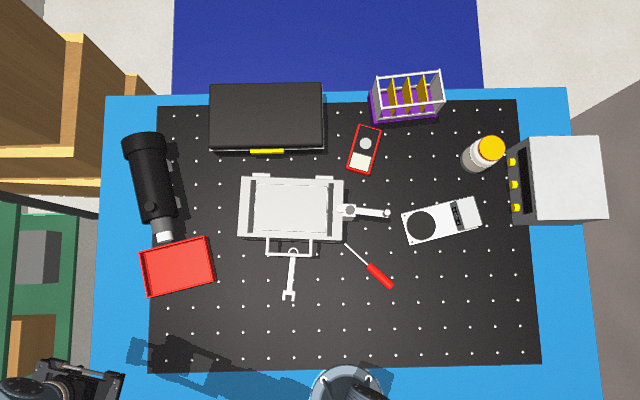

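View pics/scene0.png

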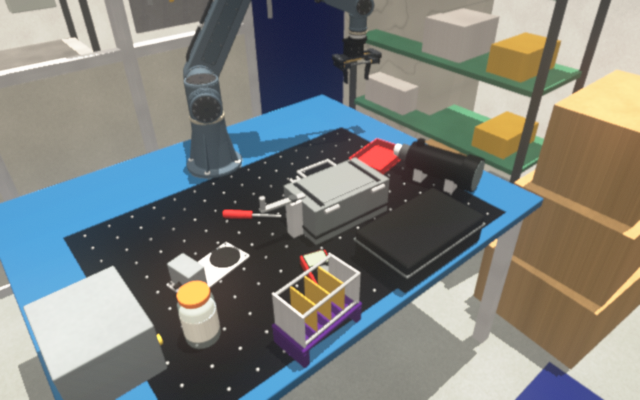

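The top view has world +x up and +y to the left. It shows the case at about (292,208), the latch from (347,210) to the pin at (388,212), the lid pull at about (290,254), and the pad at (421,226) with the reader block at (459,214). I'll enlarge this area.

Run:
```python
from h import *
im=cv2.imread('pics/top0.png')
cv2.imwrite('pics/topc.png',cv2.resize(im[160:310,230:490],None,fx=3,fy=3,interpolation=cv2.INTER_CUBIC))
c=cam('top')
for n,p,z in [('pivot',(346,211),.135),('pin',(388,213),.166),('bar l',(267,255),.122),('bar r',(311,255),.122),('lid bl',(240,177),.126),('br',(347,181),.126),('fl',(238,239),.126),('fr',(345,242),.126),('pad',(421,226),.012),('meter',(364,150),.04),('spanner',(289,298),.005),('driver',(391,287),.02),('driver tip',(345,245),.01)]: print(n,onz(c,*p,z).round(4))
```

```text
pivot [ 0.539  -0.0079  0.135 ]
pin [ 0.5272 -0.1189  0.166 ]
bar l [0.4229 0.2131 0.122 ]
bar r [0.4202 0.0917 0.122 ]
lid bl [0.6434 0.2883 0.126 ]
br [ 0.6255 -0.0142  0.126 ]
fl [0.4684 0.2927 0.126 ]
fr [ 0.4538 -0.0031  0.126 ]
pad [ 0.5032 -0.2451  0.012 ]
meter [ 0.7384 -0.0765  0.04  ]
spanner [0.2967 0.1612 0.005 ]
driver [ 0.323 -0.143  0.02 ]
driver tip [ 0.4506 -0.011   0.01  ]
```

View pics/topc.png

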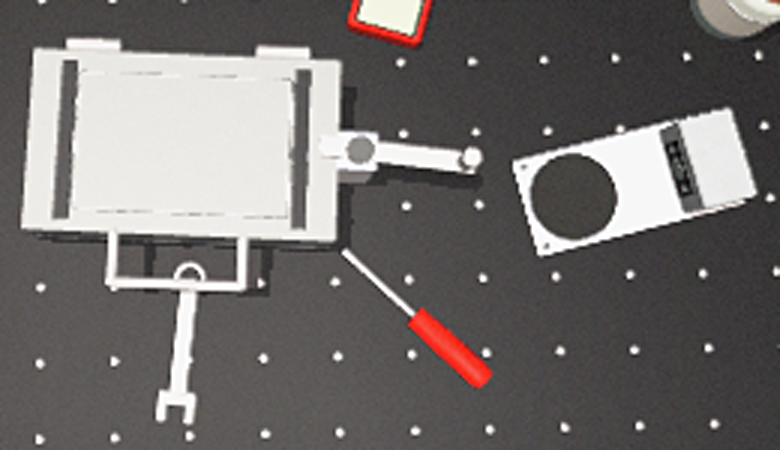

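```bash
cat >> h.py <<'E'
def cr(u,v): return 230+u/3,160+v/3
E
python3 - <<'E'
from h import *
c=cam('top')
P={n:onz(c,*cr(*p),z) for n,p,z in [('bl',(36,48),.126),('br',(341,61),.126),('fr',(336,241),.126),('fl',(21,229),.126),('pivot',(360,151),.14),('pin',(471,155),.166),('barl',(107,285),.127),('barr',(245,290),.127),('pad',(573,196),.012),('rA',(515,160),.008),('rB',(540,255),.008),('kA',(732,108),.078),('kB',(756,195),.078)]}
for k,v in P.items(): print(k,v.round(4))
ang=lambda a,b: np.degrees(np.arctan2(*(P[b]-P[a])[[1,0]]))
for a,b in [('fr','br'),('fl','bl'),('br','bl'),('fr','fl'),('barr','barl'),('pin','pivot'),('rB','rA'),('kB','kA'),('kA','rA'),('kB','rB')]: print(a,b,ang(a,b).round(1),np.linalg.norm(P[a]-P[b]).round(3))
E
```

```text
bl [0.6461 0.2826 0.126 ]
br [ 0.6276 -0.0048  0.126 ]
fr [0.4585 0.0051 0.126 ]
fl [0.4758 0.2955 0.126 ]
pivot [ 0.54   -0.0187  0.14  ]
pin [ 0.5309 -0.1164  0.166 ]
barl [0.4228 0.2162 0.127 ]
barr [0.4155 0.0899 0.127 ]
pad [ 0.5053 -0.2452  0.012 ]
rA [ 0.5439 -0.1888  0.008 ]
rB [ 0.4464 -0.2091  0.008 ]
kA [ 0.5824 -0.3892  0.078 ]
kB [ 0.4967 -0.4058  0.078 ]
fr br -3.4 0.169
fl bl -4.3 0.171
br bl 86.3 0.288
fr fl 86.6 0.291
barr barl 86.7 0.127
pin pivot 84.7 0.101
rB rA 11.8 0.1
kB kA 10.9 0.087
kA rA 100.9 0.216
kB rB 104.4 0.215
```

Call:
{"name": "play_rows", "arguments": {"gripper": [0, 0, 0, 0, 0, 0, 0, 0, 0, 0, 0, 0], "delta_pos": [[-3.9, -4.4, 0], [-7.8, -8.8, 0], [-11.7, -13.2, 0], [-15.6, -17.6, 0], [-19.5, -22, 0], [-23.4, -26.4, 0], [-27.3, -30.8, 0], [-31.2, -35.2, 0], [-35.1, -39.6, 0], [-39, -44, 0], [-42.9, -48.4, 0], [-46.8, -52.8, 0]], "turn": [[0, 0, 0.13], [0, 0, 0.26], [0, 0, 0.39], [0, 0, 0.52], [0, 0, 0.65], [0, 0, 0.78], [0, 0, 0.91], [0, 0, 1.04], [0, 0, 1.17], [0, 0, 1.3], [0, 0, 1.42], [0, 0, 1.42]], "squeeze": 40}}

```text
time: 1.7
position: [0.4784, -0.0155, 0.2226]
tool_rot: [0.736, 0.677, 0.0, 0.0]
ft_force: [1.0, 0.4, 0.3]
grip_width: 0.0434
grip_force: 0.0
```

Run:
```python
from h import *
o=robot.get_obs(); print(o['time'],o['position'],o['grip_width'],o['q'])
R=Ro.from_quat(o['tool_rot']).as_matrix(); print(R.round(3)); print(tool([.532,-.116,.22]))
```

```text
1.7 [ 0.478425   -0.01552202  0.22264013] 0.04336104358564174 [-2.66640377e-01  3.31375424e-01  1.78978033e+00  3.36842184e-04
  1.02004657e+00 -1.83519428e-01]
[[ 0.083  0.997  0.   ]
 [ 0.997 -0.083  0.   ]
 [ 0.     0.    -1.   ]]
[-9.56726716  6.17479429  0.26468734]
```

Call:
{"name": "play_rows", "arguments": {"gripper": [0, 0, 0, 0, 0, 0, 0, 0, 0, 0, 1, 1], "delta_pos": [[-4.8, 3.1, 0], [-9.6, 6.2, 0], [-9.6, 6.2, 0], [-9.6, 6.2, 2], [-9.6, 6.2, 4], [-9.6, 6.2, 6], [-9.6, 6.2, 7.8], [-9.6, 6.2, 7.8], [-9.6, 6.2, 7.8], [-9.6, 6.2, 7.8], [-9.6, 6.2, 7.8], [-9.6, 6.2, 7.8]], "turn": [[0, 0, 0], [0, 0, 0], [0, 0, 0], [0, 0, 0], [0, 0, 0], [0, 0, 0], [0, 0, 0], [0, 0, 0], [0, 0, 0], [0, 0, 0], [0, 0, 0], [0, 0, 0]]}}

```text
time: 3.2
position: [0.5318, -0.1144, 0.145]
tool_rot: [0.736, 0.678, 0.0, 0.0]
ft_force: [-0.4, 0.6, 0.4]
grip_width: 0.0308
grip_force: 0.0
```

Call:
{"name": "play_rows", "arguments": {"gripper": [1, 1, 1], "delta_pos": [[0, 0, 0], [0, 0, 0], [0, 0, 0]], "turn": [[0, 0, 0], [0, 0, 0], [0, 0, 0]]}}

```text
time: 3.58
position: [0.5313, -0.1145, 0.1445]
tool_rot: [0.735, 0.678, -0.0, -0.0]
ft_force: [-1.2, -0.9, 1.4]
grip_width: 0.0147
grip_force: 40.0
```

```bash
cat >> h.py <<'E'
def arc(C,r0,angs,tilt=0):
    "tool z-axis yaw arc about vertical axis at C through current TCP; angs clockwise"
    o=robot.get_obs(); R=Ro.from_quat(o['tool_rot']); p=o['position']
    for a in angs:
        d=p[:2]-C; ca,sa=np.cos(-a),np.sin(-a); q=np.array([C[0]+ca*d[0]-sa*d[1],C[1]+sa*d[0]+ca*d[1],p[2]])
        print(round(a,2),(R.inv().apply(q-p)*100).round(1).tolist())
E
python3 - <<'E'
from h import *
o=robot.get_obs(); p=o['position'];print(p,o['grip_width'],o['grip_force'],o['ft_force'])
C=np.array([.541,-.018]); print(np.linalg.norm(p[:2]-C), np.degrees(np.arctan2(p[1]-C[1],p[0]-C[0])))
arc(C,0,np.arange(.15,1.66,.15))
c=cam('wrist'); save(c,'w1.png')
E
```

```text
[ 0.53126211 -0.11446326  0.14454339] 0.014743924701291771 39.99925810843706 [-1.17615278 -0.93988451  1.41438656]
0.0969535319292846 -95.76443282522303
0.15 [0.1, -1.4, 0.0]
0.3 [0.5, -2.9, 0.0]
0.45 [1.0, -4.2, 0.0]
0.6 [1.8, -5.4, 0.0]
0.75 [2.7, -6.6, 0.0]
0.9 [3.8, -7.5, 0.0]
1.05 [5.0, -8.3, 0.0]
1.2 [6.4, -8.9, 0.0]
1.35 [7.7, -9.3, 0.0]
1.5 [9.2, -9.5, 0.0]
1.65 [10.6, -9.5, 0.0]
```

Call:
{"name": "play_rows", "arguments": {"gripper": [1, 1, 1, 1, 1, 1, 1, 1, 1, 1, 1], "delta_pos": [[0.1, -1.4, 0], [0.5, -2.9, 0], [1.0, -4.2, 0], [1.8, -5.4, 0], [2.7, -6.6, 0], [3.8, -7.5, 0], [5.0, -8.3, 0], [6.4, -8.9, 0], [7.7, -9.3, 0], [9.0, -9.5, 0], [9.0, -9.5, 0]], "turn": [[0, 0, 0.15], [0, 0, 0.3], [0, 0, 0.45], [0, 0, 0.6], [0, 0, 0.75], [0, 0, 0.9], [0, 0, 1.05], [0, 0, 1.2], [0, 0, 1.35], [0, 0, 1.48], [0, 0, 1.48]]}}

```text
time: 5.0
position: [0.4458, -0.0164, 0.1446]
tool_rot: [1.0, 0.005, 0.002, -0.0]
ft_force: [4.0, 1.7, -3.3]
grip_width: 0.0151
grip_force: 40.0
```

Run:
```python
from h import *
o=robot.get_obs(); p=o['position'];print(o['time'],p,o['grip_width'],o['grip_force'],o['ft_force'])
C=np.array([.541,-.018]); print(np.linalg.norm(p[:2]-C), np.degrees(np.arctan2(p[1]-C[1],p[0]-C[0])))
```

```text
5.0 [ 0.44578875 -0.01636377  0.14464788] 0.015103939830026865 40.00075905583799 [ 3.98855079  1.70852838 -3.25914057]
0.0952253044282416 179.01545284524047
```

Call:
{"name": "play_rows", "arguments": {"gripper": [0, 0, 0, 0, 0, 0, 0, 0, 0, 0, 0, 0], "delta_pos": [[0, 0, 0], [0, 0, 0], [0, 0, -3], [0, 0, -6], [-0.6, -4, -6], [-1.2, -8, -6], [-1.8, -12, -6], [-2.4, -16.9, -6], [-2.4, -16.9, -6], [-2.4, -16.9, -6], [-2.4, -16.9, -6], [-2.4, -16.9, -6]], "turn": [[0, 0, 0], [0, 0, 0], [0, 0, 0], [0, 0, -0.18], [0, 0, -0.36], [0, 0, -0.54], [0, 0, -0.72], [0, 0, -0.9], [0, 0, -1.08], [0, 0, -1.26], [0, 0, -1.44], [0, 0, -1.5]]}}

```text
time: 6.5
position: [0.4182, 0.1515, 0.2045]
tool_rot: [0.728, 0.686, -0.001, -0.0]
ft_force: [0.3, -0.5, -0.7]
grip_width: 0.0434
grip_force: 0.0
```

Run:
```python
from h import *
o=robot.get_obs(); p=o['position'];print(o['time'],p,o['grip_width'],o['q']);R=Ro.from_quat(o['tool_rot']).as_matrix(); print(R.round(3)); print(tool([.4205,.153,.103]))
c=cam('wrist'); save(c,'w2.png'); print(px(c,[.4205,.153,.122]))
c=cam('top');save(c,'top2.png')
print(px(c,[.4458,-.0164,.166]))
a=cv2.imread('pics/w2.png');b=cv2.imread('pics/top2.png')[160:310,230:430]
cv2.imwrite('pics/m2.png',np.vstack([cv2.resize(a,(500,312)),cv2.resize(b,(500,280))[:,:]]) )
```

```text
6.5 [0.41824603 0.15145749 0.20445815] 0.04336194504434458 [ 9.54540402e-02  3.15292969e-01  1.88683261e+00 -3.83527902e-04
  9.40815774e-01  1.54527139e-01]
[[ 0.059  0.998 -0.001]
 [ 0.998 -0.059 -0.   ]
 [-0.001 -0.001 -1.   ]]
[ 0.17245044  0.22897261 10.14544222]
[320.43115269 204.36649052]
[351.11390372 244.0963548 ]
```

View pics/m2.png

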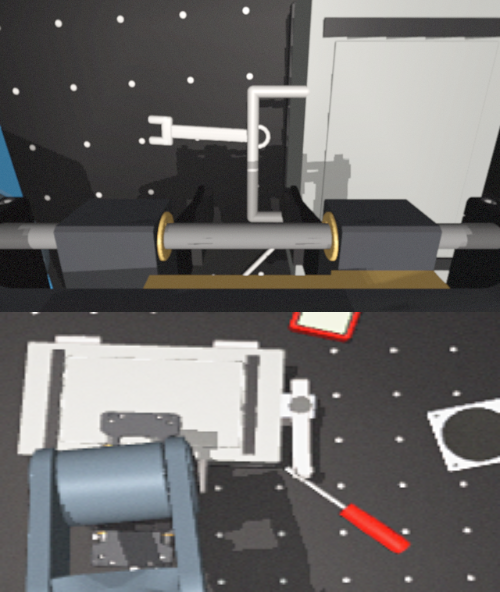

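The latch now lies along the case side. In the wrist view the pull bar is at column 324 against a predicted 320, so it sits midway between the fingers. I'm descending and gripping.

Call:
{"name": "play_rows", "arguments": {"gripper": [0, 0, 0, 0, 0, 0, 1, 1, 1, 1, 1, 1], "delta_pos": [[0.2, 0.3, 3], [0.2, 0.3, 6], [0.2, 0.3, 8], [0.2, 0.3, 10.1], [0.2, 0.3, 10.1], [0.2, 0.3, 10.1], [0.2, 0.3, 10.1], [0.2, 0.3, 10.1], [0.2, 0.3, 10.1], [0.2, 0.3, 10.1], [0.2, 0.3, 10.1], [0.2, 0.3, 10.1]], "turn": [[0, 0, 0], [0, 0, 0], [0, 0, 0], [0, 0, 0], [0, 0, 0], [0, 0, 0], [0, 0, 0], [0, 0, 0], [0, 0, 0], [0, 0, 0], [0, 0, 0], [0, 0, 0]]}}

```text
time: 8.1
position: [0.423, 0.1537, 0.1038]
tool_rot: [0.729, 0.685, 0.001, 0.001]
ft_force: [2.6, 0.3, 0.5]
grip_width: 0.0088
grip_force: 40.0
```

Run:
```python
from h import *
o=robot.get_obs(); p=o['position'];print(o['time'],p,o['grip_width'],o['grip_force'],o['ft_force'])
R=Ro.from_quat(o['tool_rot'])
# lid plane arc: bar centre (grasp) ; hinge 0.215 away along case x; hinge height ~.122 
e=np.array([np.cos(.063),-np.sin(.063),0])
for a in np.arange(.1,1.71,.1):
    d=e*.215*(1-np.cos(a))+np.array([0,0,.215*np.sin(a)])
    print(round(a,2),(R.inv().apply(d)*100).round(1).tolist())
```

```text
8.1 [0.42295714 0.15370064 0.10375107] 0.008773923643808898 40.00080585479736 [2.5567275  0.31556602 0.46294873]
0.1 [0.0, 0.1, -2.1]
0.2 [0.0, 0.4, -4.3]
0.3 [0.0, 1.0, -6.4]
0.4 [-0.0, 1.7, -8.4]
0.5 [-0.0, 2.7, -10.3]
0.6 [-0.0, 3.8, -12.1]
0.7 [-0.0, 5.1, -13.8]
0.8 [-0.0, 6.6, -15.4]
0.9 [-0.0, 8.2, -16.8]
1.0 [-0.0, 9.9, -18.1]
1.1 [-0.0, 11.8, -19.1]
1.2 [-0.0, 13.7, -20.0]
1.3 [-0.0, 15.8, -20.7]
1.4 [-0.0, 17.9, -21.2]
1.5 [-0.0, 20.0, -21.4]
1.6 [-0.0, 22.2, -21.4]
1.7 [-0.0, 24.3, -21.3]
```

Call:
{"name": "play_rows", "arguments": {"gripper": [1, 1, 1, 1, 1, 1], "delta_pos": [[0, 0.1, -2.1], [0, 0.4, -4.3], [0, 1.0, -6.4], [0, 1.7, -8.4], [0, 2.7, -10.3], [0, 3.8, -12.1]], "turn": [[0, 0, 0], [0, 0, 0], [0, 0, 0], [0, 0, 0], [0, 0, 0], [0, 0, 0]]}}

```text
time: 8.85
position: [0.4609, 0.1512, 0.2242]
tool_rot: [0.729, 0.685, 0.0, 0.0]
ft_force: [7.5, -0.4, -10.6]
grip_width: 0.0088
grip_force: 40.0
```

Good: the bar is held with low forces. I'll continue the arc from 0.6 to 1.65, with deltas relative to this pose.

Call:
{"name": "play_rows", "arguments": {"gripper": [1, 1, 1, 1, 1, 1, 1, 1, 1, 1, 1, 1], "delta_pos": [[0, 1.3, -1.7], [0, 2.8, -3.3], [0, 4.4, -4.7], [0, 6.1, -6.0], [0, 8.0, -7.0], [0, 9.9, -7.9], [0, 12.0, -8.6], [0, 14.1, -9.1], [0, 16.2, -9.3], [0, 18.4, -9.3], [0, 19.5, -9.3], [0, 19.5, -9.3]], "turn": [[0, 0, 0], [0, 0, 0], [0, 0, 0], [0, 0, 0], [0, 0, 0], [0, 0, 0], [0, 0, 0], [0, 0, 0], [0, 0, 0], [0, 0, 0], [0, 0, 0], [0, 0, 0]]}}

```text
time: 10.35
position: [0.6546, 0.1388, 0.3175]
tool_rot: [0.729, 0.685, -0.001, 0.0]
ft_force: [0.9, -1.5, 3.0]
grip_width: 0.0086
grip_force: 40.0
```

Run:
```python
from h import *
o=robot.get_obs(); p=o['position'];print(o['time'],p,o['grip_width'],o['grip_force'],o['ft_force'],o['q'])
c=cam('scene');save(c,'s3.png')
```

```text
10.35 [0.65458542 0.13875515 0.31747459] 0.008613355617827202 39.998711943626404 [ 0.92660719 -1.50098088  3.01774063] [ 4.25952467e-02  5.09600509e-01  1.19290180e+00 -8.07346526e-04
  1.43996231e+00  1.05035883e-01]
```

View pics/s3.png

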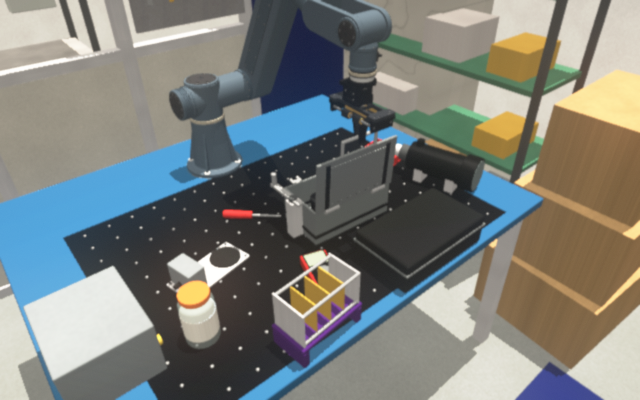

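The lid is standing open at about 1.65 rad, with its upper edge near (360,160). I'm releasing it, rising and pulling back to look into the case.

Call:
{"name": "play_rows", "arguments": {"gripper": [0, 0, 0, 0, 0, 0, 0, 0, 0], "delta_pos": [[0, 0, 0], [0, 0, 0], [0, 0, -3], [0, 0, -6], [0, -4, -6], [0, -8, -6], [0, -12, -6], [0, -12, -6], [0, -12, -6]], "turn": [[0, 0, 0], [0, 0, 0], [0, 0, 0], [0, 0, 0], [0, 0, 0], [0, 0, 0], [0, 0, 0], [0, 0, 0], [0, 0, 0]]}}

```text
time: 11.52
position: [0.5352, 0.1469, 0.3778]
tool_rot: [0.729, 0.685, 0.001, 0.0]
ft_force: [0.4, 0.4, 0.6]
grip_width: 0.0438
grip_force: 0.0
```

Run:
```python
from h import *
o=robot.get_obs(); p=o['position'];print(o['time'],p,o['ft_force'])
c=cam('wrist'); save(c,'w4.png'); print(-np.asarray(c['R']).T@c['t'],c['cx'],c['cy'],c['vfov'])
for y in (.065,-.065): print(px(c,[.552+.063*y,.1446+y,.1]))
b=cam('top');save(b,'top4.png')
```

```text
11.525 [0.53518821 0.14693314 0.37784563] [0.37832538 0.3974713  0.58034728]
[0.53935074 0.22608798 0.53966499] 316.6891524421201 199.33124304650443 58.49298790374604
[331.10107145 105.06039783]
[329.70278888 208.91617051]
```

View pics/w4.png

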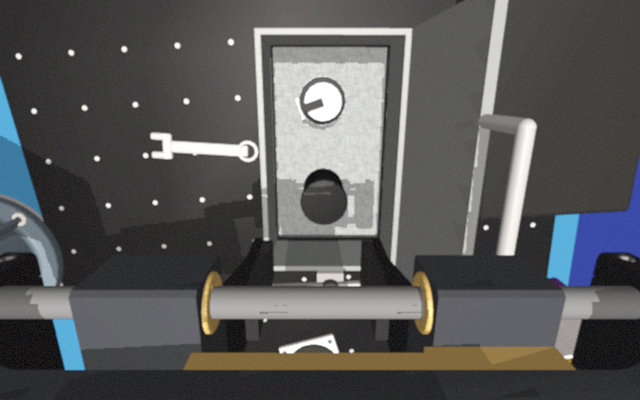

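The wrist view shows the barrel at (322,101), on the case's +y side, with its ridge pointing left to about (303,107). The spare is at (324,200). I'm measuring the disc and the ridge.

Run:
```python
from h import *
c=cam('wrist'); im=c['color']; g=im.min(axis=2)
m=(g>225).astype(np.uint8); m[:70]=0;m[130:]=0;m[:,:295]=0;m[:,350:]=0
n,l,st,ce=cv2.connectedComponentsWithStats(m); k=1+np.argmax(st[1:,4]); print(st[k],ce[k])
cnt=max(cv2.findContours((l==k).astype(np.uint8),cv2.RETR_EXTERNAL,cv2.CHAIN_APPROX_NONE)[0],key=cv2.contourArea)
(u,v),r=cv2.minEnclosingCircle(cnt); X=onz(c,u,v,.108); print('circle',u,v,r,X, 'r mm',1000*r/c['f']*(0.54-.108))
yy,xx=np.mgrid[:400,:640]
d=(g<110)&(np.hypot(xx-u,yy-v)<r*.85)
pts=np.column_stack([xx[d],yy[d]]).astype(np.float32); print(len(pts))
W=np.array([onz(c,a,b,.113)[:2] for a,b in pts]); mean=W.mean(0); w,V=np.linalg.eigh(np.cov((W-mean).T)); a=V[:,1]
a=a*np.sign(a@(mean-X[:2])); print('mean',mean,'eig',np.sqrt(w),'ang pca',np.degrees(np.arctan2(a[1],a[0])),'centre->mean',np.degrees(np.arctan2(*(mean-X[:2])[::-1])))
cv2.imwrite('pics/w4c.png',cv2.resize(im[60:240,250:420,::-1],None,fx=3.2,fy=3.2,interpolation=cv2.INTER_CUBIC))
# pad & reader from top camera
t=cam('top'); gt=t['color'].astype(int); s=(gt.max(2)<90).astype(np.uint8); roi=np.zeros_like(s); roi[200:250,400:442]=1
n,l,st,ce=cv2.connectedComponentsWithStats(s*roi); print([(x.tolist(),y.round(1).tolist()) for x,y in zip(st[1:],ce[1:]) if x[4]>100])
```

```text
[304  82  37  39 950] [323.66631579 100.39894737]
circle 322.3312072753906 101.0317611694336 19.111061096191406 [0.54625026 0.21480047 0.108     ] r mm 23.114532161419046
85
mean [0.53639862 0.21185961] eig [0.00190215 0.0047961 ] ang pca -164.67006298747975 centre->mean -163.37884676934368
[([400, 200, 42, 50, 792], [416.6, 226.3]), ([407, 212, 28, 28, 615], [420.7, 225.1])]
```

View pics/w4c.png

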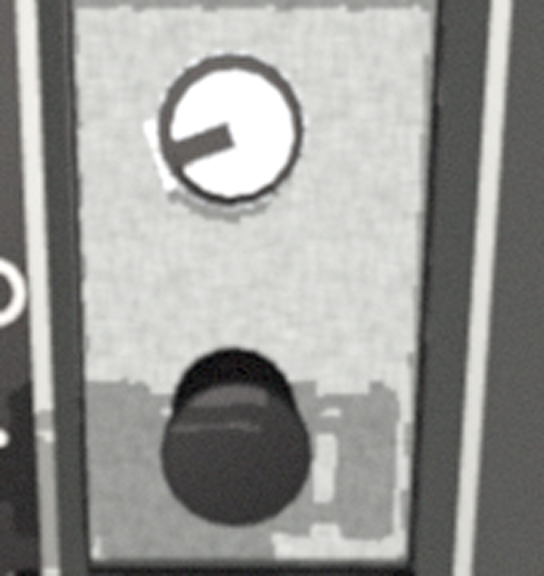

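Call:
{"name": "play_rows", "arguments": {"gripper": [-0.4, -0.4, -0.4, -0.4, -0.4, -0.4, -0.4, -0.4, -0.4, -0.4, -0.4, -0.4], "delta_pos": [[2, 0.2, 0], [4, 0.4, 0], [6.8, 0.7, 0], [6.8, 0.7, 0], [6.8, 0.7, 0], [6.8, 0.7, 0], [6.8, 0.7, 0], [6.8, 0.7, 0], [6.8, 0.7, 5], [6.8, 0.7, 10], [6.8, 0.7, 14], [6.8, 0.7, 14]], "turn": [[0, 0, 0.18], [0, 0, 0.36], [0, 0, 0.54], [0, 0, 0.72], [0, 0, 0.9], [0, 0, 1.08], [0, 0, 1.26], [0, 0, 1.44], [0, 0, 1.51], [0, 0, 1.51], [0, 0, 1.51], [0, 0, 1.51]]}}

```text
time: 13.22
position: [0.544, 0.2135, 0.2339]
tool_rot: [1.0, -0.001, -0.004, 0.001]
ft_force: [0.5, 0.1, 0.2]
grip_width: 0.0612
grip_force: 0.0
```

Run:
```python
from h import *
o=robot.get_obs(); p=o['position'];print(o['time'],p,o['grip_width'],o['q']);R=Ro.from_quat(o['tool_rot']).as_matrix(); print(R.round(3)); print(tool([.546,.215,.076]))
c=cam('wrist'); im=c['color']; g=im.min(axis=2); e=px(c,[.5463,.2148,.108]); print('exp',e)
yy,xx=np.mgrid[:400,:640]
m=((g>215)&(np.hypot(xx-e[0],yy-e[1])<60)).astype(np.uint8)
n,l,st,ce=cv2.connectedComponentsWithStats(m); k=1+np.argmax(st[1:,4]); cnt=max(cv2.findContours((l==k).astype(np.uint8),0,1)[0],key=cv2.contourArea)
(u,v),r=cv2.minEnclosingCircle(cnt); print(st[k],u,v,r,onz(c,u,v,.108), r/c['f']*(-(np.asarray(c['R'])@[.546,.215,.108]+c['t'])[2]))
x0,y0=int(e[0])-100,max(0,int(e[1])-100); cv2.imwrite('pics/w5c.png',cv2.resize(im[y0:y0+200,x0:x0+200,::-1],None,fx=2,fy=2))
```

```text
13.225 [0.54401565 0.21352749 0.2339326 ] 0.06119391007834921 [ 1.82938898e-01  4.63243493e-01  1.51776855e+00 -1.07552884e-05
  1.16930487e+00  1.75541478e+00]
[[ 1.    -0.002 -0.009]
 [-0.002 -1.    -0.002]
 [-0.009  0.002 -1.   ]]
[ 0.33359281 -0.17302795 15.79072212]
exp [314.53465332 186.40477696]
[ 291  162   49   46 1448] 315.1548156738281 185.2758026123047 24.421953201293945 [0.54727186 0.21428205 0.108     ] -0.020333956784600128
```

Call:
{"name": "play_rows", "arguments": {"gripper": [-0.4, -0.4, -0.4, -0.4, -0.4, -0.4, 1, 1, 1, 1, 1, 1], "delta_pos": [[0.4, -0.1, 4], [0.4, -0.1, 8], [0.4, -0.1, 12], [0.4, -0.1, 15.7], [0.4, -0.1, 15.7], [0.4, -0.1, 15.7], [0.4, -0.1, 15.7], [0.4, -0.1, 15.7], [0.4, -0.1, 15.7], [0.4, -0.1, 15.7], [0.4, -0.1, 15.7], [0.4, -0.1, 15.7]], "turn": [[0, 0, 0], [0, 0, 0], [0, 0, 0], [0, 0, 0], [0, 0, 0], [0, 0, 0], [0, 0, 0], [0, 0, 0], [0, 0, 0], [0, 0, 0], [0, 0, 0], [0, 0, 0]], "squeeze": 30}}

```text
time: 14.78
position: [0.5508, 0.215, 0.0817]
tool_rot: [1.0, -0.001, 0.001, 0.0]
ft_force: [-0.6, -1.3, 4.9]
grip_width: 0.0434
grip_force: 30.0
```

Call:
{"name": "play_rows", "arguments": {"gripper": [1, 1, 1, 1, 1, 1, 1, 1, 1, 1], "delta_pos": [[0, 0, 0], [0, 0, -1], [0, 0, -3], [0, 0, -6], [0, 0, -10], [0, 0, -14], [0, 0, -17], [0, 0, -19], [0, 0, -20], [0, 0, -20]], "turn": [[0, 0, 0], [0, 0, 0], [0, 0, 0], [0, 0, 0], [0, 0, 0], [0, 0, 0], [0, 0, 0], [0, 0, 0], [0, 0, 0], [0, 0, 0]]}}

```text
time: 16.02
position: [0.5496, 0.2152, 0.2803]
tool_rot: [1.0, -0.001, -0.0, -0.0]
ft_force: [-0.3, 0.3, -4.9]
grip_width: 0.0432
grip_force: 30.0
```

Run:
```python
from h import *
o=robot.get_obs(); p=o['position'];print(o['time'],p,o['grip_width'],o['grip_force'],o['ft_force'],o['q']);R=Ro.from_quat(o['tool_rot']).as_matrix(); print(R.round(3)); print(tool([.505,-.245,.276]))
c=cam('wrist'); save(c,'w6.png')
c=cam('scene'); save(c,'s6.png')
a=cv2.imread('pics/w6.png');b=cv2.imread('pics/s6.png')[60:300,160:500]
cv2.imwrite('pics/m6.png',np.hstack([cv2.resize(a[60:],(400,213)),cv2.resize(b,(400,282))[:213]]))
```

```text
16.025 [0.54957606 0.21517877 0.28032921] 0.043183622542219344 29.994027921929955 [-0.30978192  0.26653559 -4.92611149] [1.83943216e-01 4.19876360e-01 1.45261145e+00 9.27109116e-05
 1.26956294e+00 1.75585731e+00]
[[ 1.    -0.001 -0.   ]
 [-0.001 -1.     0.   ]
 [-0.    -0.    -1.   ]]
[-4.40469673 46.02295354  0.43485048]
```

View pics/m6.png

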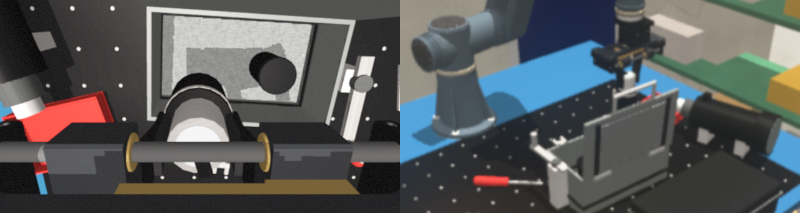

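The wrist view shows the barrel held by its neck in the fingers at about (200,130). The spare is still in the case at (272,72). I'm carrying the barrel to the pad while turning it −1.506 rad.

Call:
{"name": "play_rows", "arguments": {"gripper": [1, 1, 1, 1, 1, 1, 1, 1, 1, 1, 1, 1], "delta_pos": [[-0.2, 2, 0], [-0.6, 6, 0], [-1, 10, 0], [-1.4, 14.5, 0], [-1.8, 19, 0], [-2.2, 23.5, 0], [-2.6, 28, 0], [-3.1, 32.5, 0], [-3.6, 37, 0], [-4, 41, 0], [-4.3, 44.5, 0], [-4.4, 45.8, 0]], "turn": [[0, 0, -0.08], [0, 0, -0.2], [0, 0, -0.33], [0, 0, -0.46], [0, 0, -0.6], [0, 0, -0.74], [0, 0, -0.88], [0, 0, -1.02], [0, 0, -1.16], [0, 0, -1.3], [0, 0, -1.43], [0, 0, -1.506]]}}

```text
time: 17.62
position: [0.5046, -0.2449, 0.2791]
tool_rot: [0.73, 0.683, -0.0, -0.001]
ft_force: [0.3, 1.8, -4.7]
grip_width: 0.0429
grip_force: 30.0
```

Call:
{"name": "play_rows", "arguments": {"gripper": [1, 1], "delta_pos": [[0, 0, 0], [0, 0, 0]], "turn": [[0, 0, 0], [0, 0, 0]]}}

```text
time: 17.88
position: [0.5049, -0.2417, 0.2797]
tool_rot: [0.73, 0.683, 0.0, -0.001]
ft_force: [0.4, 0.3, -5.0]
grip_width: 0.0433
grip_force: 30.0
```

Run:
```python
from h import *
o=robot.get_obs(); p=o['position'];print(o['time'],p,o['grip_width'],o['grip_force'],o['ft_force'],o['q']);R=Ro.from_quat(o['tool_rot']).as_matrix(); print(R.round(3)); print(tool([.5055,-.2425,.0877]))
c=cam('scene'); save(c,'s7.png')
print(px(c,[.5055,-.2425,.2]))
a=px(c,[.5055,-.245,.1]).astype(int); print(a)
c2=cam('wrist'); save(c2,'w7.png')
cv2.imwrite('pics/m7.png',np.hstack([cv2.resize(c['color'][a[1]-140:a[1]+60,a[0]-100:a[0]+100,::-1],(400,400)),cv2.resize(c2['color'][150:400,220:420,::-1],(320,400))]))
```

```text
17.875 [ 0.50490443 -0.2416966   0.27966441] 0.04326755856994317 29.9938730802387 [ 0.3605944   0.2728647  -5.02365324] [-6.46383356e-01  3.77006983e-01  1.52651599e+00  5.78269311e-04
  1.24066372e+00 -5.79730180e-01]
[[ 0.067  0.998 -0.002]
 [ 0.998 -0.067  0.002]
 [ 0.002 -0.002 -1.   ]]
[-0.11223858  0.10070367 19.19610964]
[216.54524548 204.4367677 ]
[220 233]
```

View pics/m7.png

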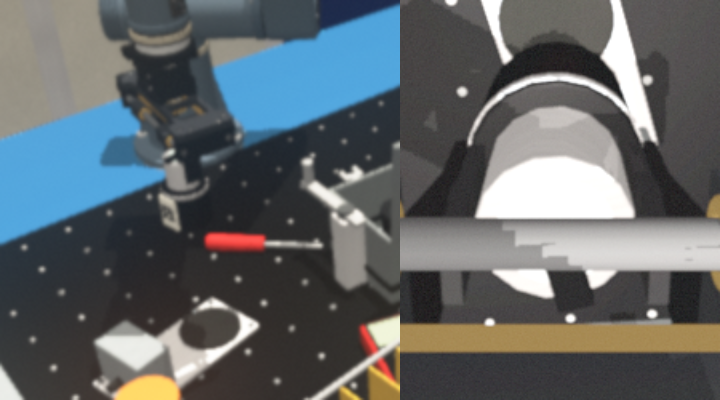

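Run:
```python
from h import *
o=robot.get_obs(); p=o['position']; c=cam('wrist')
R=Ro.from_quat(o['tool_rot'])
z=p[2]+.0263
f=lambda u,v:((u-400)/1.6+220, v/1.6+150)
for q in [(555,155),(555,298),(476,218),(634,218)]:
    X=onz(c,*f(*q),z); print(q,X.round(4),(R.inv().apply(X-p)*1000).round(1))
for a,b in [((549,270),(562,312)),((580,270),(594,305))]:
    A,B=onz(c,*f(*a),z+.005),onz(c,*f(*b),z+.005); print('ridge edge ang',np.degrees(np.arctan2(*(B-A)[[1,0]])))
```

```text
(555, 155) [ 0.5061 -0.2238  0.3065] [ 17.9  -0.4 -26.3]
(555, 298) [ 0.5033 -0.2673  0.3065] [-25.7  -0.3 -26.3]
(476, 218) [ 0.4838 -0.2407  0.3065] [ -0.5 -21.5 -26.3]
(634, 218) [ 0.5259 -0.2434  0.3065] [ -0.4  20.7 -26.3]
ridge edge ang -78.92189900562327
ridge edge ang -74.03415539482117
```

Call:
{"name": "play_rows", "arguments": {"gripper": [1, 1, 1, 1, 1, 1, 1, 1, 1, 1], "delta_pos": [[0, 0.1, 2], [0, 0.1, 5], [0, 0.1, 8], [0, 0.1, 11], [0, 0.1, 14], [0, 0.1, 16.5], [0, 0.1, 18], [0, 0.1, 18.8], [0, 0.1, 18.8], [0, 0.1, 18.8]], "turn": [[0, 0, 0], [0, 0, 0], [0, 0, 0], [0, 0, 0], [0, 0, 0], [0, 0, 0], [0, 0, 0], [0, 0, 0], [0, 0, 0], [0, 0, 0]]}}

```text
time: 19.27
position: [0.5071, -0.2433, 0.0935]
tool_rot: [0.73, 0.683, 0.0, 0.001]
ft_force: [-0.6, 0.4, -5.3]
grip_width: 0.0435
grip_force: 30.0
```

Call:
{"name": "play_rows", "arguments": {"gripper": [1, 1, 1, 1], "delta_pos": [[0, 0, 0.15], [0, 0, 0.3], [0, 0, 0.3], [0, 0, 0.3]], "turn": [[0, 0, 0], [0, 0, 0], [0, 0, 0], [0, 0, 0]]}}

```text
time: 19.77
position: [0.5064, -0.2429, 0.0896]
tool_rot: [0.73, 0.683, 0.0, 0.0]
ft_force: [-0.5, 0.2, -5.0]
grip_width: 0.0431
grip_force: 30.0
```

Call:
{"name": "play_rows", "arguments": {"gripper": [1, 1, 1], "delta_pos": [[0.1, 0, 0.15], [0.1, 0, 0.3], [0.1, 0, 0.3]], "turn": [[0, 0, 0], [0, 0, 0], [0, 0, 0]]}}

```text
time: 20.15
position: [0.5063, -0.2417, 0.0863]
tool_rot: [0.73, 0.683, -0.0, -0.0]
ft_force: [-0.1, 0.6, -5.8]
grip_width: 0.0434
grip_force: 30.0
```

Call:
{"name": "play_rows", "arguments": {"gripper": [1, 1, 1], "delta_pos": [[0, 0, 0.1], [0, 0, 0.1], [0, 0, 0.1]], "turn": [[0, 0, 0], [0, 0, 0], [0, 0, 0]]}}

```text
time: 20.52
position: [0.5066, -0.242, 0.0858]
tool_rot: [0.73, 0.683, -0.0, 0.0]
ft_force: [-0.1, 0.4, -1.8]
grip_width: 0.0431
grip_force: 30.0
```

The wrist force has dropped, so the barrel is on the pad. I'm pressing another 0.5 mm, releasing, and rising straight up.

Call:
{"name": "play_rows", "arguments": {"gripper": [1, 1, -0.1, -0.3, -0.4, -0.4, -0.4, -0.4], "delta_pos": [[0, 0, 0.05], [0, 0, 0.05], [0, 0, 0.05], [0, 0, 0.05], [0, 0, 0.05], [0, 0, 0.05], [0, 0, 0.05], [0, 0, 0.05]], "turn": [[0, 0, 0], [0, 0, 0], [0, 0, 0], [0, 0, 0], [0, 0, 0], [0, 0, 0], [0, 0, 0], [0, 0, 0]]}}

```text
time: 21.52
position: [0.5065, -0.2419, 0.085]
tool_rot: [0.73, 0.683, 0.0, -0.0]
ft_force: [-0.1, -0.1, -0.1]
grip_width: 0.0613
grip_force: 0.0
```

Call:
{"name": "play_rows", "arguments": {"gripper": [-0.4, -0.4, -0.4, -0.4, -0.4, -0.4, -0.4, -0.4, -0.4, -0.4], "delta_pos": [[0, 0, -1], [0, 0, -3], [0, 0, -6], [0, 0, -10], [0, 0, -14], [0, 0, -18], [3, 0, -20], [7, 0, -20], [11, 0, -20], [11, 0, -20]], "turn": [[0, 0, 0], [0, 0, 0], [0, 0, 0], [0, 0, 0], [0, 0, 0], [0, 0, 0], [0, 0, 0], [0, 0, 0], [0, 0, 0], [0, 0, 0]]}}

```text
time: 22.78
position: [0.5132, -0.1295, 0.2859]
tool_rot: [0.729, 0.685, 0.0, -0.0]
ft_force: [0.5, 0.0, -0.2]
grip_width: 0.0608
grip_force: 0.0
```

Run:
```python
from h import *
o=robot.get_obs(); p=o['position'];print(o['time'],p,o['ft_force'],o['grip_width'])
c=cam('wrist'); save(c,'w8.png'); print('pad exp',px(c,[.5055,-.2448,.112]))
s=cam('scene'); save(s,'s8.png'); t=cam('top'); save(t,'t8.png')
cv2.imwrite('pics/m8.png',np.vstack([c['color'][:,:,::-1],cv2.resize(np.hstack([s['color'][130:300,130:400,::-1],t['color'][130:300,230:500,::-1]]),(640,201))])[:600])
```

```text
22.775 [ 0.51324038 -0.12952644  0.28587439] [ 0.4845      0.03735072 -0.16848448] 0.06078886193324699
pad exp [316.48606762 283.97106765]
```

View pics/m8.png

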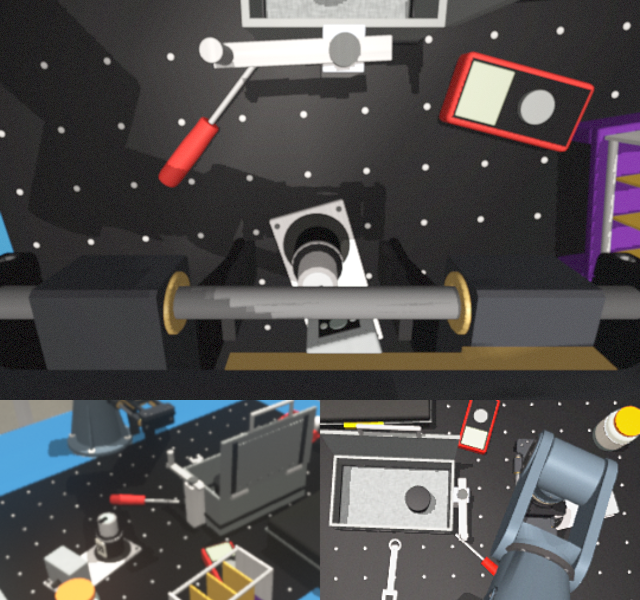

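The barrel stands on the pad with the lid and latch clear. I'll move the hand to −y so the wrist camera sits over the pad for a final measurement.

Call:
{"name": "play_rows", "arguments": {"gripper": [-0.4, -0.4, -0.4, -0.4, -0.4, -0.4, -0.4], "delta_pos": [[-5, 0, 0], [-10, 0, 0], [-15, 0, 0], [-20, 0, 0], [-23, 0, 0], [-23, 0, 0], [-23, 0, 0]], "turn": [[0, 0, 0], [0, 0, 0], [0, 0, 0], [0, 0, 0], [0, 0, 0], [0, 0, 0], [0, 0, 0]]}}

```text
time: 23.8
position: [0.4979, -0.3615, 0.2847]
tool_rot: [0.73, 0.683, 0.0, -0.001]
ft_force: [-0.1, 0.2, -0.1]
grip_width: 0.0608
grip_force: 0.0
```

Run:
```python
from h import *
o=robot.get_obs(); print(o['time'],o['position'])
c=cam('wrist'); save(c,'w9.png'); e=px(c,[.5055,-.2448,.112]); print(e,px(c,[.5055,-.2448,.012]))
cv2.imwrite('pics/w9c.png',cv2.resize(c['color'][0:260,190:450,::-1],(780,780))[:600])
```

```text
23.8 [ 0.49794551 -0.36151263  0.28467521]
[317.1423323   46.23901101] [317.10703891  57.02474935]
```

View pics/w9c.png

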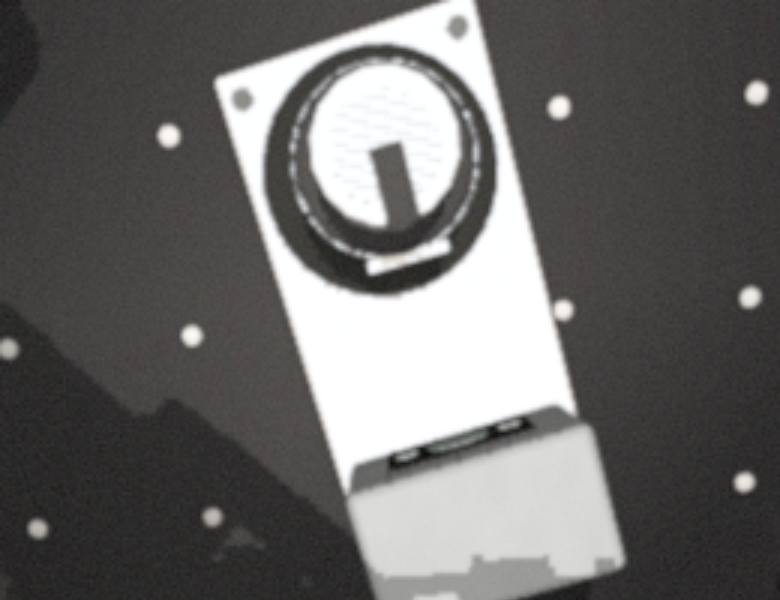

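The pad spans about x 264–497, y 43–297 in this crop, and the neck top is centred at about (386,148). The plate (368,267)–(452,242) is parallel to the reader block's face. I'm converting these to metres.

Run:
```python
from h import *
c=cam('wrist'); f=lambda u,v:(190+u/3,v/3)
P=lambda u,v,z:onz(c,*f(u,v),z)
print('pad',P(380.5,170,.012),'neck',P(386,148,.112))
ang=lambda A,B:np.degrees(np.arctan2(*(B-A)[[1,0]])) 
print('plate',ang(P(368,267,.062),P(452,242,.062)),'block',ang(P(350,490,.078),P(593,425,.078)),'base',ang(P(217,78,.008),P(475,2,.008)),'ridge',ang(P(387,148,.117),P(402,223,.117))+90)
```

```text
pad [ 0.50535587 -0.24382679  0.012     ] neck [ 0.50679169 -0.24676795  0.112     ]
plate 12.13417295588251 block 11.419062096945126 base 11.125037896336787 ridge 8.54959192680046
```

The barrel is about 3 mm off the pad's centre and its yaw is within about 3° of the window. The hand is clear of everything, so I'm handing in.

```bash
python3 -c "
from rig import robot
print(robot.hand_in())"
```

```text
the job is handed in; nothing more can be done
None
```

I handed the job in at about 24 s; it returned no verdict. By my own measurements the latch is aside, the lid stands open, and the barrel is released upright about 3 mm from the pad's centre, with its plate within about 3° of the window.

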